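# Turn the pot's hob dial one click to low

## Task

One burner of the hob carries the red pot. Put a fingertip on the knurled dial in front of that burner and push it round clockwise (seen from above) by one click, from off to low, where it stays, not on to high. Leave the other dial off, leave the cookware and everything else standing where it is, and take the hand away.

Things in the scene. Friction and masses are not known exactly. Their poses are not given: they have to be found in the camera images.
- hob: Two-burner stainless steel hob, 360 mm deep (x) by 600 mm wide (y), top face 90 mm above the table, fixed. Origin: centre of its underside; +x points from its front (robot side) to its back, +y left. Burners 60 mm behind the centre and 150 mm left and right; dials 125 mm before the centre, 150 mm left and right, each in line with its burner.
- burner_left (a point): Centre of the left (+y) burner's black pan support, at the height where cookware stands (120 mm above the table). The left dial belongs to it.
- burner_right (a point): Centre of the right (-y) burner's black pan support, 120 mm above the table. The right dial belongs to it.
- dial_left (a joint): Angle (rad) of the left (+y) black dial with ribbed edge, growing clockwise from above: 0 off, 0.70 low (first click), 1.40 high (second); stops at -0.1 and 1.5. A sprung catch pulls it to the nearest click: leaving one takes 0.04 N m; past halfway (0.35, 1.05) it snaps on when let go. Its white pointer points to the hob's +x (white dot) at off, to a yellow dot at low, a red dot at high.
- dial_right (a joint): Angle (rad) of the right (-y) black dial with ribbed edge, growing clockwise from above: 0 off, 0.70 low (first click), 1.40 high (second); stops at -0.1 and 1.5. A sprung catch pulls it to the nearest click: leaving one takes 0.04 N m; past halfway (0.35, 1.05) it snaps on when let go. Its white pointer points to the hob's +x (white dot) at off, to a yellow dot at low, a red dot at high.
- dial_left_top (a point): Centre of the left dial's flat top, on its vertical axis, 107 mm above the table. The top is 62 mm across, bevelled out to 72 mm, and stands 9 mm above a fixed steel collar (90 mm across) that shields its sides. It is sprung: it starts to sink at about 3.6 N and stops 4 mm down at 10 N. A fingertip pressed on it some 18 mm off centre and dragged round turns it (friction about 0.6).
- dial_right_top (a point): Centre of the right dial's flat top, on its vertical axis, 107 mm above the table. The top is 62 mm across, bevelled out to 72 mm, and stands 9 mm above a fixed steel collar (90 mm across) that shields its sides. It is sprung: it starts to sink at about 3.6 N and stops 4 mm down at 10 N. A fingertip pressed on it some 18 mm off centre and dragged round turns it (friction about 0.6).
- pot: Red pot, 170 mm across, 85 mm high, two loop handles; loose, about 0.8 kg; stands on one of the two burners (which one varies). Origin: centre of its underside.
- wok: Aluminium wok, 200 mm across the rim, 60 mm high, two dark loop handles; loose, stands on the other burner. Origin: centre of its underside.
- shaker: White salt shaker with steel top, 38 mm across, 72 mm high, loose, standing on the hob's top face between the dials. Origin: centre of its underside.
- mug: Blue mug, 80 mm across, 90 mm high, loose on the table left of the hob. Origin: centre of its underside.
- oil: Amber oil bottle, 66 mm across, 220 mm high, loose on the table left of the hob. Origin: centre of its underside.
- jar: Glass jar with red cap, 72 mm across, 110 mm high, loose on the table right of the hob. Origin: centre of its underside.
- sponge: Yellow sponge block 70 x 100 x 30 mm, loose on the table right of the hob. Origin: centre of its underside.

How it is judged:
By the outcome, as a careful person would: the job done as asked, in the order asked, and still so for the second after the job is handed in, with the robot touching nothing.
It also fails if it takes over 38 s, if anything falls off the work surface, if the arm or the gripper's body presses on something with over 40 N, if the wrist force passes 120 N, or if a joint passes its speed limit or range.

## Robot

A 6-joint arm with a two-finger parallel gripper is mounted at the origin on the work surface. World frame = base frame: x ahead of the robot, y to its left, z up, the work surface at z = 0. Lengths are in m, angles in rad, forces in N, time in s.
With the tool pointing down it reaches from about 0.375 to 0.825 m from the base axis. Payload 5.5 kg.
Tool frame: the origin (TCP) lies at the centre of the arm's flange, where the gripper is bolted on; the fingertips stand bot.tip_reach ahead of it and the grasp point (between the pads) lies 155 mm ahead of it (bot.tip_reach is the distance from the TCP to the fingertips, in m); z points along the fingers, y is the line along which they close (so a half turn about z gives the same grasp; the last joint's range is limited). The gripper opens to 85 mm and grips with 20 to 120 N. Pads are 22 mm wide; open, the fingers measure 114 mm over their backs; the gripper's body (76 mm by 85 mm) begins 54 mm behind the grasp point. The pads swing forward as they close: fully open they stand 13 mm farther back than shut.
Start: joints at [1.208, 0.314, -0.047, 1.21, 0, 1.571], TCP at [0.213, 0.561, 0.405] pointing down, gripper open.
Joint ranges: [-2.67, 2.67], [-0.69, 1.73], [-1.03, 1.25], [-2.08, 2.16], [-1.42, 1.45], [-3.14, 3.14]. Speed limits (rad/s): [2.39, 2.39, 3.01, 3.14, 3.14, 3.14].

## Interface

Orientations are given as a unit quaternion [w, x, y, z].
In Python, from rig import bot gives the robot as it stands.
- The arm moves only by the tool step_arm, never from a script. Its arguments are lists of equal length, an entry for each row: "offset": the shift along the tool's x, y, z in mm, a list of three; "roll": the turn about the tool's z in degrees; "jaw": the closure, from 0 (fully open) to 1 (shut). A call has 1 to 8 rows; each row is the pose to reach, as a shift and turn from the pose commanded when the call began, along the tool's axes at that moment; what a row does not reach only later rows make up. A row lasts 1/10 s, in which the tool goes at most 50 mm and 8.59 degrees, less where a joint would pass 70% of its speed; a pose out of reach is approached as far as the arm can. A call with a gripper value outside its range is refused whole. The fingers move at their own pace and stop on an object; the grip force is fixed at half the most. Time passes only in rows, so rows that repeat a pose let the fingers close. It gives the time, the measured TCP pose, the force, the opening and the grip force at its end, in the units of the state.
- bot.sense(): the state, without advancing time (a new reading comes with each control period).
- bot.capture(name): name is "scene" or "top" or "wrist"; returns a dict with "image" (384x512x3 uint8, blue, green, red), "mtx" (3x3 intrinsics, pixels), "R" (3x3) and "t" (3): a world point X has camera coordinates R X + t. Camera axes: x right, y down, z forward; pixel columns grow to the right and rows downward; lengths in m; the calibration is good to about 2 mm. A picture is of the moment at which its call begins. There is no depth.
- bot.hand_in(): hands the job in; it is judged then, once.
The state is a dict: "t": time; "joint_positions": joint angles; "qd": joint speeds; "effort": joint torques, N m; "tcp_pos": TCP position; "tool_rot": TCP orientation; "contact_force": force on the tool from outside, world axes, zero at the start; "moment": the same for the moment, N m; "width": finger opening in m; "grasp_force": force on a finger pad.
Only numpy, scipy, OpenCV 4.12 (cv2) and the standard library are available. Lean on these libraries where they do the work, as an engineer would, in place of code of your own. Each camera call takes 0.05 s, during which the arm holds its last target. There are 200 camera calls.

## Working session

There is one attempt and no reset: what is moved stays moved. The work goes in short steps, Python scripts to look and compute and a tool call to move; the robot and the scene stay as the last step left them, time stands still between calls to the robot, and variables do not carry over. Pictures are saved under pics/ and viewed, at most 10 in all, crops included, and the job is handed in when it is done.

Besides the shell and the picture viewer there is one more tool, called after ">>>" by a JSON object that holds its "name" and its "arguments", one argument or row to a line. step_arm: Moves the arm, as the interface text tells. Its arguments: {"type":"object","properties":{"offset":{"type":"array","items":{"type":"array","items":{"type":"number"}}},"roll":{"type":"array","items":{"type":"number"}},"jaw":{"type":"array","items":{"type":"number"}}},"required":["offset","roll","jaw"]}

```bash
mkdir -p pics; ls; python3 - <<'E'
from rig import bot
import cv2,numpy as np
s=bot.sense();print({k:np.round(v,3) for k,v in s.items()},bot.tip_reach)
for n in("scene","top"):
    c=bot.capture(n);cv2.imwrite(f"pics/{n}0.png",c["image"]);np.savez(f"{n}0.npz",**c)
    print(n,c["mtx"],c["R"],c["t"])
E
```

```text
pics
{'t': np.float64(0.0), 'joint_positions': array([ 1.208,  0.314, -0.048,  1.21 ,  0.   ,  1.571]), 'qd': array([ 0.001, -0.001,  0.001, -0.001, -0.001, -0.001]), 'effort': array([-0.0000e+00, -5.3959e+01,  3.3975e+01,  1.9000e-02, -0.0000e+00,
       -0.0000e+00]), 'tcp_pos': array([0.213, 0.561, 0.404]), 'tool_rot': array([-0.   ,  0.18 ,  0.984, -0.001]), 'contact_force': array([-0.809, -0.19 , -0.023]), 'moment': array([-0.035,  0.052,  0.02 ]), 'grasp_force': np.float64(0.0), 'width': np.float64(0.085)} 0.1734
scene [[383.33042115   0.         252.38563885]
 [  0.         383.33042115 182.47318143]
 [  0.           0.           1.        ]] [[-0.39510728  0.91860159 -0.00783292]
 [ 0.59773895  0.25060497 -0.76151513]
 [-0.69756604 -0.30556222 -0.6480998 ]] [ 0.21948339 -0.28569788  1.81143779]
top [[387.73903273   0.         255.78495384]
 [  0.         387.73903273 192.87930116]
 [  0.           0.           1.        ]] [[-0.01125429 -0.99962993 -0.02476583]
 [-0.98604599  0.01520848 -0.16577699]
 [ 0.16609229  0.02255455 -0.98585224]] [0.01868978 0.55869804 1.22547976]
```

View pics/top0.png

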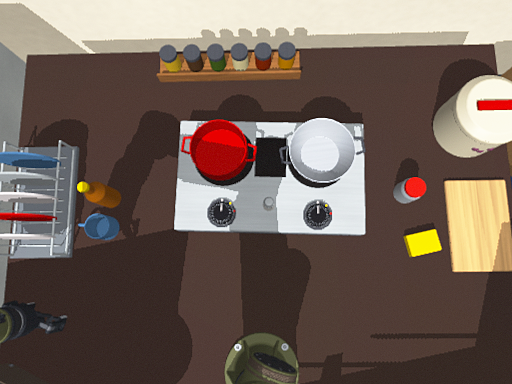

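View pics/scene0.png

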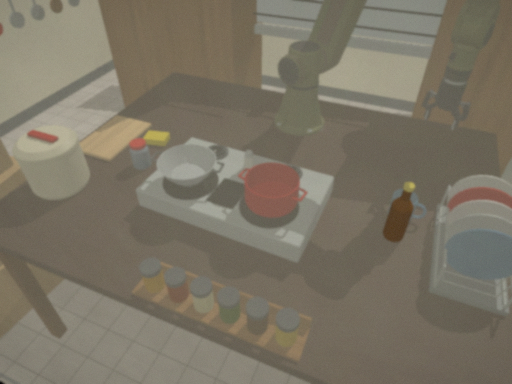

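The red pot is on the left burner, so the left dial (top view, about pixel 221,212) is the one to turn. The shaker stands at about (268,203) and the right dial at (317,214). I'll zoom in on the dials.

```bash
cat > h.py <<'E'
import numpy as np
def ray(c,u,v,z):
    d=c["R"].T@np.linalg.inv(c["mtx"])@[u,v,1]; o=-c["R"].T@c["t"]
    return o+d*(z-o[2])/d[2]
def proj(c,X):
    p=c["mtx"]@(c["R"]@np.array(X)+c["t"]); return p[:2]/p[2]
E
python3 - <<'E'
from h import *;import cv2
c=dict(np.load("top0.npz"))
im=c["image"][190:235,190:350]
cv2.imwrite("pics/z0.png",cv2.resize(im,None,fx=5,fy=5,interpolation=cv2.INTER_CUBIC))
for p,z in(((221.5,212.5),.107),((317.5,214),.107),((174,231.5),.09),((365,235),.09),((180,122),.09),((364.5,122.5),.09),((268,203),.13)): print(p,ray(c,*p,z).round(4))
E
```

```text
(221.5, 212.5) [0.4886 0.117  0.107 ]
(317.5, 214) [ 0.4798 -0.1797  0.107 ]
(174, 231.5) [0.4329 0.2679 0.09  ]
(365, 235) [ 0.4144 -0.3258  0.09  ]
(180, 122) [0.7916 0.2567 0.09  ]
(364.5, 122.5) [ 0.7777 -0.3452  0.09  ]
(268, 203) [ 0.513  -0.0275  0.13  ]
```

View pics/z0.png

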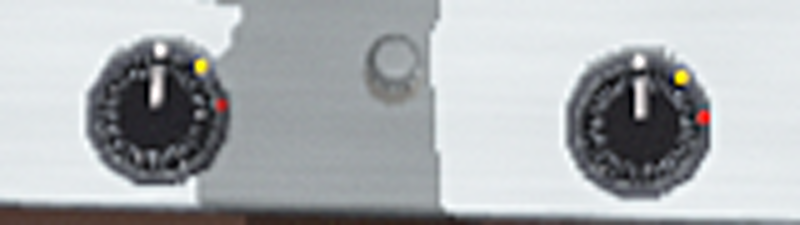

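The enlarged view shows both pointers at the white dot, which is off. I'll move above the left dial with the fingers shut.

>>> {"name": "step_arm", "arguments": {
  "offset": [
    [-38, -31, 0],
    [-76, -62, 0],
    [-114, -93, 0],
    [-152, -124, 0],
    [-190, -155, 0],
    [-228, -186, 0],
    [-266, -217, 0],
    [-304, -248, 0]
  ],
  "roll": [-3, -6, -9, -12, -15, -18, -20, -20],
  "jaw": [1, 1, 1, 1, 1, 1, 1, 1]
}}

```text
t: 0.9
tcp_pos: [0.4096, 0.2193, 0.4046]
tool_rot: [-0.0, 0.006, 1.0, -0.0]
contact_force: [0.6, 0.1, 0.2]
width: -0.0003
grasp_force: 0.0
```

>>> {"name": "step_arm", "arguments": {
  "offset": [
    [-20, -34, 0],
    [-40, -68, 10],
    [-60, -101, 20],
    [-60, -101, 20],
    [-60, -101, 20]
  ],
  "roll": [0, 0, 0, 0, 0],
  "jaw": [1, 1, 1, 1, 1]
}}

```text
t: 1.4
tcp_pos: [0.4677, 0.1187, 0.3842]
tool_rot: [-0.001, 0.008, 1.0, 0.0]
contact_force: [0.4, 0.4, 0.2]
width: 0.0002
grasp_force: 0.0
```

```bash
python3 - <<'E'
from rig import bot
from h import *
import cv2
s=bot.sense();print({k:np.round(s[k],4) for k in("t","tcp_pos","tool_rot","contact_force","joint_positions")},bot.tip_reach)
for n in("wrist","top"):
    c=bot.capture(n);np.savez(f"{n}1.npz",**c)
    cv2.imwrite(f"pics/{n}1.png",c["image"])
c=dict(np.load("wrist1.npz"))
t=s["tcp_pos"]
print(proj(c,(.490,.117,.107)),proj(c,t+[0,0,-bot.tip_reach]))
E
```

```text
{'t': np.float64(1.4), 'tcp_pos': array([0.4677, 0.1187, 0.3842]), 'tool_rot': array([-8.e-04,  8.e-03,  1.e+00,  1.e-04]), 'contact_force': array([0.4161, 0.4029, 0.2229]), 'joint_positions': array([ 2.4840e-01,  1.0430e-01, -3.5560e-01,  1.1124e+00,  5.0000e-04,
        2.6440e-01])} 0.1734
[253.55608745 205.58484867] [254.8228875  232.27328133]
```

View pics/wrist1.png

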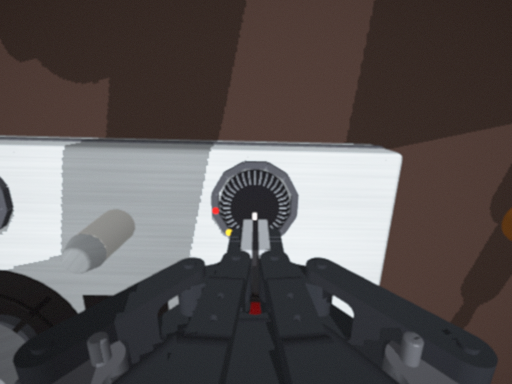

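The wrist view is clear: the dial centre is at about (255,204), so world (0.4885, 0.118). The closed fingertips are at about (256,220). Next I'll descend to just above the start point, 18 mm off centre on the robot side.

>>> {"name": "step_arm", "arguments": {
  "offset": [
    [-4, -7, 30],
    [-4, -7, 60],
    [-4, -7, 85],
    [-4, -7, 97],
    [-4, -7, 97]
  ],
  "roll": [0, 0, 0, 0, 0],
  "jaw": [1, 1, 1, 1, 1]
}}

```text
t: 2.0
tcp_pos: [0.4706, 0.1131, 0.2866]
tool_rot: [-0.001, 0.006, 1.0, -0.0]
contact_force: [0.4, 0.1, -1.0]
width: 0.0001
grasp_force: 0.0
```

```bash
python3 - <<'E'
from rig import bot
from h import *
import cv2
s=bot.sense();print({k:np.round(s[k],4) for k in("t","tcp_pos","tool_rot","contact_force")},bot.tip_reach, s["tcp_pos"][2]-bot.tip_reach)
c=bot.capture("wrist");np.savez("wrist2.npz",**c)
cv2.imwrite("pics/wrist2.png",c["image"])
print(proj(c,(.4885,.118,.107)))
E
```

```text
{'t': np.float64(2.0), 'tcp_pos': array([0.4706, 0.1131, 0.2866]), 'tool_rot': array([-1.4e-03,  6.0e-03,  1.0e+00, -3.0e-04]), 'contact_force': array([ 0.3615,  0.1137, -1.0048])} 0.1734 0.11317513816583641
[262.96430012 253.57883034]
```

View pics/wrist2.png

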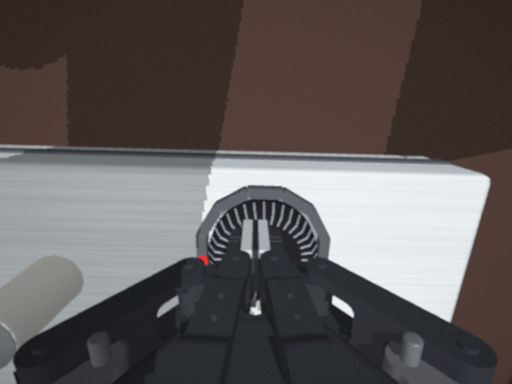

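The collar spans 197–330 with its top at 186, so its centre is about (263,252), matching the predicted (263,254). The fingertips are about 6 mm above the cap. Next I'll press down gently.

>>> {"name": "step_arm", "arguments": {
  "offset": [
    [0, 0, 3],
    [0, 0, 6],
    [0, 0, 7],
    [0, 0, 7]
  ],
  "roll": [0, 0, 0, 0],
  "jaw": [1, 1, 1, 1]
}}

```text
t: 2.45
tcp_pos: [0.4718, 0.1123, 0.281]
tool_rot: [0.0, 0.007, 1.0, 0.0]
contact_force: [-0.1, -0.4, -0.0]
width: -0.0003
grasp_force: 0.0
```

>>> {"name": "step_arm", "arguments": {
  "offset": [
    [0, 0, 1],
    [0, 0, 2],
    [0, 0, 2]
  ],
  "roll": [0, 0, 0],
  "jaw": [1, 1, 1]
}}

```text
t: 2.75
tcp_pos: [0.4718, 0.1123, 0.2791]
tool_rot: [0.0, 0.007, 1.0, 0.0]
contact_force: [-1.6, -1.3, 5.7]
width: 0.0
grasp_force: 2.8
```

>>> {"name": "step_arm", "arguments": {
  "offset": [
    [0.4, 1.4, 1],
    [0.7, 2.9, 1],
    [0.9, 4.5, 1],
    [0.9, 6, 1],
    [0.8, 7.5, 1],
    [0.6, 9.1, 1],
    [0.2, 10.6, 1],
    [-0.3, 12, 1]
  ],
  "roll": [5, 10, 15, 20, 25, 30, 35, 40],
  "jaw": [1, 1, 1, 1, 1, 1, 1, 1]
}}

```text
t: 3.55
tcp_pos: [0.4726, 0.1246, 0.2785]
tool_rot: [0.001, 0.35, 0.937, 0.001]
contact_force: [-0.9, 0.9, 6.9]
width: -0.0
grasp_force: 3.3
```

```bash
python3 - <<'E'
from rig import bot
from h import *
import cv2
s=bot.sense();print({k:np.round(s[k],4) for k in("t","tcp_pos","tool_rot","contact_force","moment")})
c=bot.capture("wrist")
cv2.imwrite("pics/wrist3.png",c["image"])
E
```

```text
{'t': np.float64(3.55), 'tcp_pos': array([0.4726, 0.1246, 0.2785]), 'tool_rot': array([5.000e-04, 3.501e-01, 9.367e-01, 8.000e-04]), 'contact_force': array([-0.8535,  0.9326,  6.857 ]), 'moment': array([0.1929, 0.2556, 0.0902])}
```

View pics/wrist3.png

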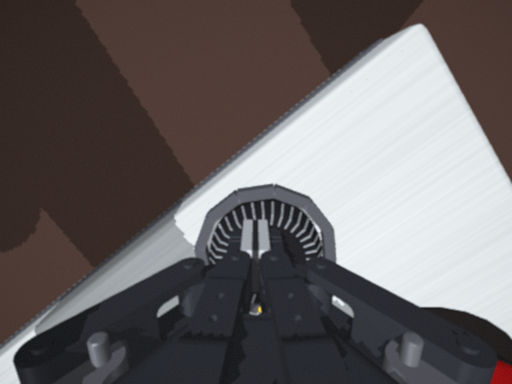

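The dial turned with the hand: the white pointer, at about (255,300), now sits by the yellow dot at (260,310). I'll lift straight up, back off and check.

>>> {"name": "step_arm", "arguments": {
  "offset": [
    [0, 0, -4],
    [0, 0, -15],
    [0, 0, -45],
    [0, 0, -85],
    [0, 0, -120],
    [40, 0, -120],
    [80, 0, -120],
    [80, 0, -120]
  ],
  "roll": [0, 0, 0, 0, 0, 0, 0, 0],
  "jaw": [1, 1, 1, 1, 1, 1, 1, 1]
}}

```text
t: 4.4
tcp_pos: [0.4088, 0.178, 0.3985]
tool_rot: [-0.001, 0.347, 0.938, 0.0]
contact_force: [0.0, -0.5, 0.1]
width: -0.0002
grasp_force: 0.0
```

```bash
python3 - <<'E'
from rig import bot
from h import *
import cv2
s=bot.sense();print({k:np.round(s[k],4) for k in("t","tcp_pos","contact_force","qd")})
a=bot.capture("wrist")["image"];b=bot.capture("top")["image"]
b=cv2.resize(b[185:240,165:375],(800,210),interpolation=cv2.INTER_CUBIC)
cv2.imwrite("pics/end.png",np.vstack([np.pad(a,((0,0),(0,288),(0,0))),b]))
E
```

```text
{'t': np.float64(4.4), 'tcp_pos': array([0.4088, 0.178 , 0.3985]), 'contact_force': array([ 0.0488, -0.4716,  0.0735]), 'qd': array([-0.047 ,  0.0291,  0.027 , -0.0254, -0.0413, -0.0529])}
```

View pics/end.png

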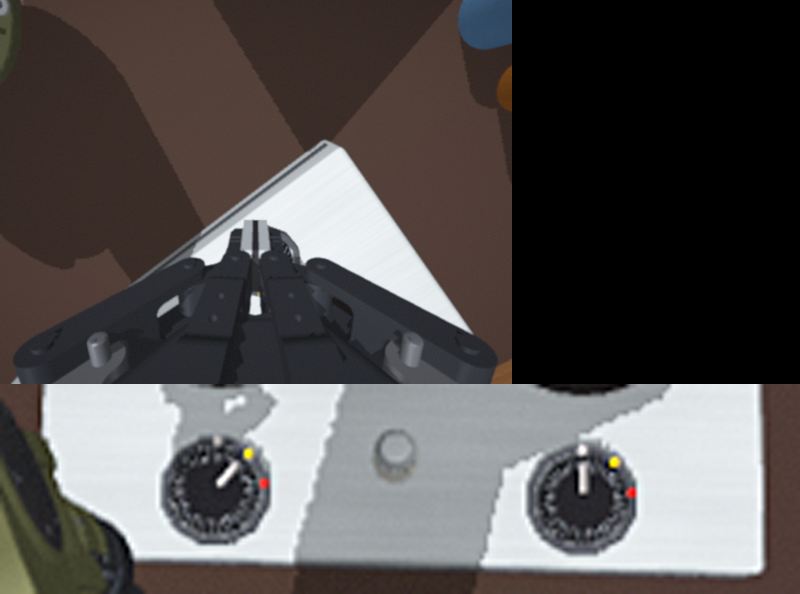

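The left pointer, at about (228,474), aims at the yellow dot at (248,454). The right pointer is still at its white dot, the shaker hasn't moved, and the hand is clear.

```bash
python3 -c "
from rig import bot
print(bot.hand_in())"
```

```text
the job is handed in; nothing more can be done
None
```

The left dial, in front of the red pot's burner, is turned one click to low; the right dial is still off, the hand is clear, and the job is handed in (no verdict was returned).

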